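Wedge the board carrier off its rests

ROBOT

A 7-joint arm with a two-finger parallel gripper is mounted at the origin on the work surface. World frame = base frame: x ahead of the robot, y to its left, z up, the work surface at z = 0. Lengths are in mm, angles in rad, forces in N, time in s.
With the tool pointing down it reaches from about 425 to 1025 mm from the base axis. Payload 3.6 kg.
Tool frame: the origin (TCP) lies midway between the tips of the shut fingers; the grasp point (between the pads) lies 19 mm behind it; z points along the fingers, x is the direction in which the jaws open and shut, and the axes are right-handed (so a half turn about z gives the same grasp; the last joint's range is limited). The gripper opens to 85 mm and grips with 20 to 120 N. Pads are 22 mm wide; open, the fingers measure 114 mm over their backs; the gripper's body (76 mm by 85 mm) begins 54 mm behind the grasp point. The pads swing forward as they close: fully open they stand 13 mm farther back than shut.
Start: joints at [-1.369, 0.591, 0.048, 1.609, -0.033, 0.943, -0.034], TCP at [210.643, 693.728, 231.302] pointing down, gripper open.
Joint ranges: [-2.69, 2.69], [-0.47, 2.24], [-1.27, 1.36], [0.19, 2.51], [-1.53, 4.68], [0.08, 2.07], [-3.09, 3.09]. Speed limits (rad/s): [2.57, 2.57, 3.14, 3.14, 3.14, 3.14, 3.14].

INTERFACE

Orientations are given as a unit quaternion [x, y, z, w].
In Python, from plant import telemetry, vision, job_done gives the robot as it stands.
- The arm moves only by the tool play_rows, never from a script. Its argument "increments" is a list of rows, each a list of 3 entries, a list of its own where there are three numbers: the opening, from -1 (shut) to 1 (fully open), so that 0 is half open, then the shift along the world's x, y, z scaled (see below), then the turn, a rotation vector about the world's x, y, z scaled (see below). A call has 1 to 20 rows; each row is the pose to reach, as a shift and turn from the pose measured when the call began, turning the shorter way round; what a row does not reach only later rows make up. The controller multiplies each number of a shift by 500 mm and each number of a turn by 180 degrees. A row lasts 1/10 s, in which the tool goes at most 50 mm and 8.59 degrees, less where a joint would pass 70% of its speed; a pose out of reach is approached as far as the arm can. A call with a number of a shift or a turn outside -1 to 1 is refused whole. A call with a gripper value outside its range is refused whole. The fingers move at their own pace and stop on an object; "grip_force" is the grip in N (left out, the last holds). Time passes only in rows, so rows that repeat a pose let the fingers close. It gives the time, the measured TCP pose, the force and the opening at its end, in the units of the state.
- telemetry.read_state(): the state, without advancing time (a new reading comes with each control period).
- vision.get_image(name): name is "side" or "top"; returns the picture (480x640x3 uint8, red, green, blue); there is no depth.
- vision.camera_params(name): a dict with "intrinsics" (3x3 intrinsics, pixels), "dist" ([k1, k2, p1, p2, k3] as OpenCV has them; the pictures are not rectified), "eye" and "rotation" of the camera in the world. Camera axes: x right, y down, z forward; pixel columns grow to the right and rows downward; lengths in mm; the calibration is good to about 2 mm. A picture is of the moment at which its call begins. camera_params takes no time and is no camera call.
- job_done(): hands the job in, once; it reports no verdict.
The state is a dict: "t": time; "qpos": joint angles; "joint_vel": joint speeds; "joint_efforts": joint torques, N m; "ee_pos": TCP position; "eef_rot": TCP orientation; "force": force on the tool from outside, world axes, zero at the start; "torque": the same for the moment, N m; "grip_width": finger opening in mm.
Only numpy, scipy, OpenCV 4.12 (cv2) and the standard library are available. Lean on these libraries where they do the work, as an engineer would, in place of code of your own. Each camera call takes 0.05 s, during which the arm holds its last target. There are 200 camera calls.

TASK

The hinged board carrier of the rework station has to come up a touch at the front before its pivot clamps are tightened. Take the levelling wedge from the bench by its grip block, lay it flat on the station's base plate in front of the middle of the front rail, and slide it straight in under the rail, between the two rest buttons, until the rail has just lifted off them, about 4 mm clear. Finish holding: keep the wedge in the gripper with its sole flat on the plate and the rail resting on it; nothing but the wedge may touch the carrier, and the other things on the bench stay where they are.

Things in the scene. Friction and masses are not known exactly. Their poses are not given: they have to be found in the camera images.
- station: fixed rework station on a grey steel base plate 380 x 296 x 12 mm. Origin on the bench, straight below the middle of the front rail's front lower edge; x points under the carrier, away from the robot (the way the wedge is pushed), y left along the rail, z up. Plate top at z 12 mm, bare from its front edge (x -105) to x 85 mm. Rest buttons (18 mm across, 8 mm high) at x 4, y +95 and -95 mm
- carrier: aluminium frame with a green board, 0.55 to 0.9 kg, hinged at the back, 235 mm behind the rail's front. Origin at the middle of its front rail's front lower edge, 20 mm above the bench at rest; its rise is the lift. Swings up freely (no spring), bears with 3 to 5 N. Rail 236 mm long, 24 deep, 20 high, underside at rest 8 mm over the plate; knobs at y +66, -66 mm reach 65 mm above the bench
- wedge: loose white plastic levelling wedge, 115 x 30 mm, 0.1 kg, on the bench at one side of the station: upright grip block 30 x 30 x 50 mm high, ahead of it a tapered tongue, from 18.3 mm thick (x 15 mm) evenly down to 3 mm at the blunt tip (x 100 mm), 1 mm of rise in 5.6 mm. Origin under the grip block's middle, on the flat sole; x along the tongue to the thin end, z up
- wedge_grip (a point): middle of the wedge's grip block, 27 mm above its sole; axes as the wedge's. Take it across y, where it is 30 mm wide
- wedge_tip (a point): middle of the wedge's thin end, on the sole, 100 mm along the wedge's x from the grip block's middle. With the sole on the plate the tongue first touches the rail when this is 28 mm past the rail's front edge; the rail is 4 mm up at 50 mm past it
- seat_block: loose white plastic seating block, not used here: the same grip block as the wedge's, but its tongue is level and broader, 60 mm long, 45 mm wide, 18 mm thick. Origin under the grip block's middle, x along the tongue. On the bench at the other side of the station
- flux_bottle: bystander: amber bottle 36 mm across, 85 mm tall; origin at the middle of its underside
- solder_spool: bystander: spool of solder 60 mm across, 38 mm tall, standing on its flange; origin at the middle of its underside
- air_nozzle: bystander: round steel hot-air nozzle 40 mm across, 52 mm tall; origin at the middle of its underside
- screwdriver: bystander: small screwdriver 160 mm long lying on the bench between the robot and the station; origin in the middle of its length
- brush: bystander: brush 170 mm long, lying; origin in the middle of its length
- loupe: bystander: black eye loupe 42 mm across, 40 mm tall; origin at the middle of its underside
Things that resemble listed ones, but are neither listed nor needed, are in the scene too. What is shaped like the wedge but purple or yellow is not meant.

How it is judged:
By the outcome, as a careful person would: the job done as asked, in the order asked, and still so for the second after the job is handed in, while the arm keeps its last pose, push and grip.
It also fails if it takes over 45 s, if anything falls off the work surface, if the arm or the gripper's body presses on something with over 40 N, if the wrist force passes 120 N, or if a joint passes its speed limit or range.

## Working session

There is one attempt and no reset: what is moved stays moved. The work goes in short steps, Python scripts to look and compute and a tool call to move; the robot and the scene stay as the last step left them, time stands still between calls to the robot, and variables do not carry over. Pictures are saved under pics/ and viewed, about 8 in all and at most 12, crops included, and the job is handed in when it is done.

Besides the shell and the picture viewer there is one more tool, called after "Emit:" as a command line: name --argument value ..., lists and objects as JSON in quotes. play_rows: Moves the arm, as the interface text tells. Shifts and turns lie within -1 to 1; 1 stands for 500 mm of shift or 180 degrees of turn. Its arguments: {"type":"object","properties":{"increments":{"type":"array"},"grip_force":{"type":"number"}},"required":["increments"]}

```bash
mkdir -p pics; ls; python3 - <<'E'
from plant import telemetry, vision
import cv2
print(telemetry.read_state())
for n in("side","top"):
    p=vision.camera_params(n);print(n,p)
    im=vision.get_image(n);cv2.imwrite(f"pics/{n}0.png",im[:,:,::-1])
E
```

```text
pics
{'t': 0.0, 'qpos': array([-1.36950738,  0.59208108,  0.04827776,  1.60984022, -0.0332796 ,
        0.94267532, -0.03370275]), 'joint_vel': array([ 0.00063181, -0.00164013, -0.00020779,  0.00036531,  0.00079955,
       -0.00088131,  0.00123587]), 'joint_efforts': array([-3.78350978e-04, -5.48694706e+01,  1.54570006e+00, -1.98124731e+01,
        9.21689876e-03,  8.82113411e-03, -1.54935657e-05]), 'ee_pos': array([210.3850173 , 692.94014131, 230.16108974]), 'eef_rot': array([ 8.03253800e-01,  5.95635897e-01, -8.44193263e-04,  7.05263819e-04]), 'force': array([-0.32423017,  0.3586698 , -0.26126498]), 'torque': array([-0.01091239, -0.00204595, -0.01657574]), 'grip_width': 85.37985955566101}
side {'intrinsics': array([[565.648503  ,   0.        , 319.93966356],
       [  0.        , 565.648503  , 242.23116932],
       [  0.        ,   0.        ,   1.        ]]), 'dist': array([-0.10934666,  0.        ,  0.        ,  0.        ,  0.        ]), 'eye': array([ 212.68930147,  900.74522332, 1079.33162693]), 'rotation': array([-0.12795412,  0.91718507, -0.37234705,  0.06129402])}
top {'intrinsics': array([[454.55401316,   0.        , 323.014832  ],
       [  0.        , 454.55401316, 239.77835226],
       [  0.        ,   0.        ,   1.        ]]), 'dist': array([-0.09808363,  0.        ,  0.        ,  0.        ,  0.        ]), 'eye': array([ 357.9871737 ,  -68.23149967, 1083.36344752]), 'rotation': array([-0.70327686,  0.70826155, -0.04551932,  0.0411732 ])}
```

View pics/side0.png

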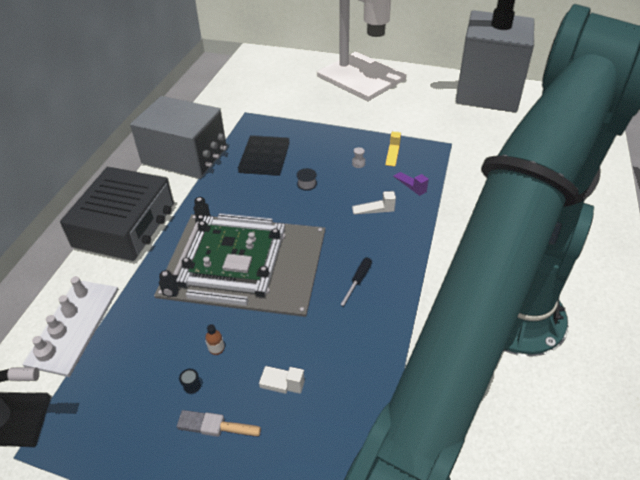

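View pics/top0.png

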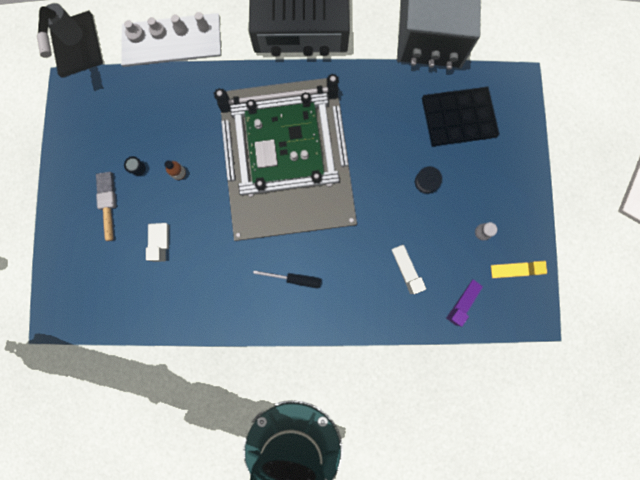

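The side view shows the white wedge near (375,205), its block at (389,202), and the station at (245,262). In the top view the wedge runs from (400,247) to its block at (416,286), the carrier's front rail is at about row 187, and the plate's front corners are at (235,238) and (355,226). Next I'll take enlarged crops to get exact corners.

```bash
cat > h.py <<'E'
import numpy as np, cv2
from plant import telemetry, vision
from scipy.spatial.transform import Rotation as R
P={n:vision.camera_params(n) for n in("side","top")}
def ray(n,uv):
    p=P[n];q=cv2.undistortPoints(np.array(uv,float).reshape(-1,1,2),p["intrinsics"],p["dist"]).reshape(-1,2)
    d=np.c_[q,np.ones(len(q))]@R.from_quat(p["rotation"]).as_matrix().T
    return p["eye"],d
def plane(n,uv,z):
    e,d=ray(n,uv);return e+d*((z-e[2])/d[:,2])[:,None]
def two(a,b):  # pixel in side, pixel in top -> point, miss distance
    e1,d1=ray("side",a);e2,d2=ray("top",b);d1=d1[0];d2=d2[0]
    s=np.linalg.lstsq(np.c_[d1,-d2],e2-e1,rcond=None)[0]
    p,q=e1+s[0]*d1,e2+s[1]*d2;return (p+q)/2,np.linalg.norm(p-q)
def proj(n,X):
    p=P[n];Rm=R.from_quat(p["rotation"]).as_matrix().T
    return cv2.projectPoints(np.array(X,float).reshape(-1,1,3),cv2.Rodrigues(Rm)[0],-Rm@p["eye"],p["intrinsics"],p["dist"])[0].reshape(-1,2)
E
python3 - <<'E'
import cv2,numpy as np
from h import *
def crop(n,x,y,w,h,s):
    c=cv2.resize(cv2.imread(f"pics/{n}0.png")[y:y+h,x:x+w],None,fx=s,fy=s,interpolation=cv2.INTER_CUBIC)
    for k in range(0,w,10): cv2.line(c,(k*s,0),(k*s,6 if (x+k)%50 else 14),(0,255,255),1)
    for k in range(0,h,10): cv2.line(c,(0,k*s),(6 if (y+k)%50 else 14,k*s),(0,255,255),1)
    return c
a=crop("top",210,70,150,175,3)   #450x525
b=crop("top",385,235,50,65,5)    #250x325
d=crop("side",345,180,60,45,5)    #300x225
C=np.zeros((560,790,3),np.uint8);C[:525,:450]=a;C[:325,460:710]=b;C[330:555,460:760]=d
cv2.imwrite("pics/crop1.png",C)
cv2.imwrite("pics/crop2.png",crop("side",150,190,190,130,4))
for n,box in(("top",(385,235,50,65)),("side",(345,180,60,45))):
    x,y,w,h=box;im=cv2.imread(f"pics/{n}0.png")[y:y+h,x:x+w].astype(int)
    m=((im.min(2)>110)&(im.max(2)-im.min(2)<50)).astype(np.uint8)
    c=max(cv2.findContours(m,0,1)[0],key=cv2.contourArea)
    ap=cv2.approxPolyDP(c,1.2,True)[:,0]+[x,y];print(n,cv2.contourArea(c),ap.tolist())
E
```

```text
top 697.0 [[394, 247], [391, 250], [410, 292], [414, 294], [424, 290], [426, 288], [422, 278], [417, 275], [404, 245]]
side 512.5 [[394, 192], [384, 191], [383, 200], [352, 206], [353, 213], [393, 210], [395, 199]]
```

View pics/crop1.png

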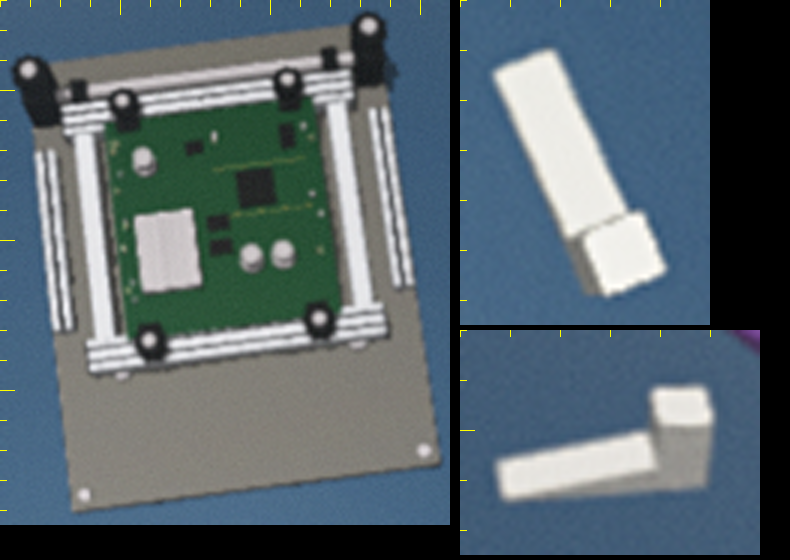

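View pics/crop2.png

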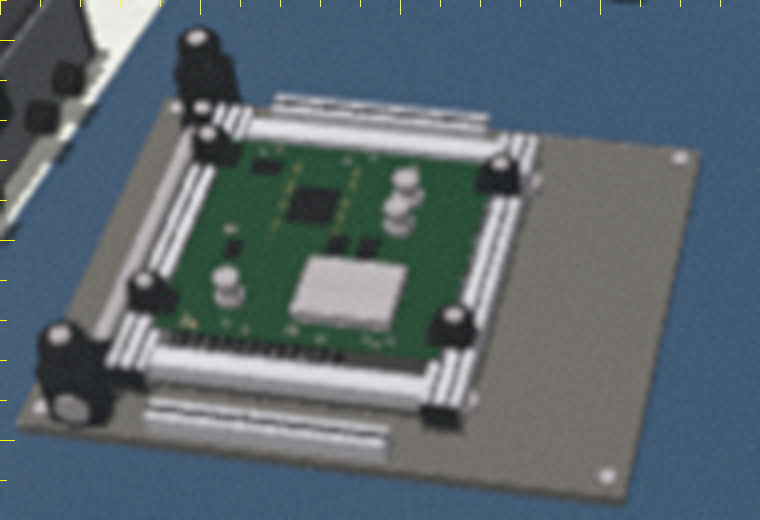

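```bash
python3 - <<'E'
from h import *
np.set_printoptions(precision=1,suppress=True)
A=lambda U,V:((U+.5)/3-.5+210,(V+.5)/3-.5+70)
B=lambda U,V:((U-460+.5)/5-.5+385,(V+.5)/5-.5+235)
D=lambda U,V:((U-460+.5)/5-.5+345,(V-330+.5)/5-.5+180)
S=lambda U,V:((U+.5)/4-.5+150,(V+.5)/4-.5+190)
for k,s,t in [("plateFL",S(627,500),A(72,511)),("plateFR",S(701,151),A(440,464)),("scrL",S(607,476),A(84,495)),("scrR",S(681,157),A(424,450)),
 ("knobL",S(454,313),A(149,340)),("knobR",S(501,161),A(319,317)),("btnL",S(474,398),A(122,375)),("btnR",S(537,181),A(358,344)),
 ("bk1",D(652,387),B(644,210)),("bk2",D(706,386),B(666,270)),("bk3",D(713,424),B(604,297)),("bk4",D(656,425),B(582,236)),
 ("tip-y",D(496,460),B(555,48)),("tip+y",D(502,496),B(493,73))]:
    p,m=two(s,t);print(k,p,round(m,1))
print("plate F top z12",plane("top",[A(72,511),A(440,464)],12))
print("rail lower top z20",plane("top",[A(90,375),A(387,336)],20))
print("block top z50 top",plane("top",[B(644,210),B(666,270),B(604,297),B(582,236)],50).mean(0))
print("block top z50 side",plane("side",[D(652,387),D(706,386),D(713,424),D(656,425)],50).mean(0))
t=plane("top",[B(555,48),B(493,73)],3);print("tip z3",t,t.mean(0))
E
```

```text
plateFL [489.8 138.1   7. ] 3.5
plateFR [ 526.8 -155.4    9.2] 0.7
scrL [503.5 128.   12.2] 0.3
scrR [ 537.3 -142.6   13. ] 1.2
knobL [616.6  70.8  61.9] 0.4
knobR [633.1 -60.   62.6] 1.3
btnL [598.4  97.8  19. ] 1.6
btnR [622.4 -90.8  17.7] 2.0
bk1 [ 398.7 -299.4   48.8] 1.1
bk2 [ 370.6 -309.    48. ] 2.5
bk3 [ 359.8 -280.2   46.5] 0.2
bk4 [ 388.8 -270.6   47.1] 2.1
tip-y [ 479.4 -269.2    0.9] 0.1
tip+y [ 467.8 -238.5    3.2] 0.9
plate F top z12 [[ 491.   137.4   12. ]
 [ 526.7 -155.1   12. ]]
rail lower top z20 [[ 599.2  123.5   20. ]
 [ 629.3 -113.9   20. ]]
block top z50 top [ 379.6 -289.3   50. ]
block top z50 side [ 378.9 -287.1   50. ]
tip z3 [[ 479.2 -268.9    3. ]
 [ 467.3 -238.6    3. ]] [ 473.3 -253.7    3. ]
```

The heights, sizes and tongue length all agree with the text:

| Item | Position (mm) | Yaw |
|---|---|---|
| Wedge origin | (379, -288.5) | 20.3° |
| Station origin | (613.5, 4.2) | 7.1° |

I'll start by swinging round over the bench.

Emit:
play_rows --increments '[[1,[0.38,-0.266,0.04],[0,0,-0.104]],[1,[0.38,-0.266,0.04],[0,0,-0.104]],[1,[0.38,-0.266,0.04],[0,0,-0.104]],[1,[0.38,-0.266,0.04],[0,0,-0.104]],[1,[0.38,-0.266,0.04],[0,0,-0.104]],[1,[0.38,-0.266,0.04],[0,0,-0.104]]]' --grip_force 40

```text
t: 0.7
ee_pos: [408.1, 553.9, 250.6]
eef_rot: [0.892, 0.452, 0.0, 0.003]
force: [0.8, -0.6, 0.3]
grip_width: 85.6
```

```bash
python3 -c "
from h import *
s=telemetry.read_state();print(s['qpos'].round(3),s['ee_pos'],s['t'])"
```

```text
[-1.108  0.529  0.155  1.684 -0.09   0.938  0.017] [408.11160387 553.93746077 250.64532374] 0.7
```

Emit:
play_rows --increments '[[1,[0.42,-0.9,0],[0,0,-0.27]],[1,[0.42,-0.9,0],[0,0,-0.27]],[1,[0.42,-0.9,0],[0,0,-0.27]],[1,[0.42,-0.9,0],[0,0,-0.27]],[1,[0.42,-0.9,0],[0,0,-0.27]],[1,[0.42,-0.9,0],[0,0,-0.27]],[1,[0.42,-0.9,0],[0,0,-0.27]],[1,[0.42,-0.9,0],[0,0,-0.27]],[1,[0.42,-0.9,0],[0,0,-0.27]],[1,[0.42,-0.9,0],[0,0,-0.27]]]'

```text
t: 1.7
ee_pos: [615.9, 108.1, 250.2]
eef_rot: [0.999, 0.046, -0.001, 0.003]
force: [1.1, -0.6, -0.4]
grip_width: 85.6
```

Emit:
play_rows --increments '[[1,[-0.152,-0.716,0],[0,0,-0.417]],[1,[-0.152,-0.716,0],[0,0,-0.417]],[1,[-0.152,-0.716,0],[0,0,-0.417]],[1,[-0.152,-0.716,0],[0,0,-0.417]],[1,[-0.152,-0.716,0],[0,0,-0.417]],[1,[-0.152,-0.716,0],[0,0,-0.417]],[1,[-0.152,-0.716,0],[0,0,-0.417]],[1,[-0.152,-0.716,0],[0,0,-0.417]],[1,[-0.473,-0.793,-0.26],[0,0,-0.417]],[1,[-0.473,-0.793,-0.26],[0,0,-0.417]],[1,[-0.473,-0.793,-0.26],[0,0,-0.417]],[1,[-0.473,-0.793,-0.26],[0,0,-0.417]],[1,[-0.473,-0.793,-0.26],[0,0,-0.417]],[1,[-0.473,-0.793,-0.26],[0,0,-0.417]],[1,[-0.473,-0.793,-0.26],[0,0,-0.417]],[1,[-0.473,-0.793,-0.26],[0,0,-0.417]]]'

```text
t: 3.3
ee_pos: [382.2, -288.6, 121.0]
eef_rot: [0.821, -0.571, -0.001, 0.001]
force: [1.3, 0.2, -0.1]
grip_width: 85.3
```

```bash
cat > look.py <<'E'
import sys
from h import *
s=telemetry.read_state();np.set_printoptions(precision=3,suppress=True)
X=R.from_quat(s['eef_rot']).as_matrix();print(s['t'],s['qpos'],s['ee_pos'],'xaz',np.degrees(np.arctan2(X[1,0],X[0,0])),'z',X[:,2],'F',s['force'],s['grip_width'])
tag=sys.argv[1];bx=[int(v) for v in sys.argv[2].split(',')];by=[int(v) for v in sys.argv[3].split(',')]
cs=[]
for n,(x,y,w,h,f) in(("top",bx),("side",by)):
    im=vision.get_image(n)[:,:,::-1];cv2.imwrite(f"pics/{tag}_{n}.png",im)
    c=cv2.resize(im[y:y+h,x:x+w],None,fx=f,fy=f,interpolation=cv2.INTER_CUBIC);cs.append(c)
C=np.zeros((max(c.shape[0] for c in cs),sum(c.shape[1] for c in cs),3),np.uint8);k=0
for c in cs: C[:c.shape[0],k:k+c.shape[1]]=c;k+=c.shape[1]
cv2.imwrite(f"pics/{tag}.png",C);print(C.shape)
E
python3 look.py w1 360,220,100,100,4 320,140,100,100,4
```

```text
3.3 [ 0.11   0.545  0.602  2.256 -0.638  0.512 -0.   ] [ 382.229 -288.556  120.964] xaz -69.65766877634061 z [-0.003 -0.001 -1.   ] F [ 1.27   0.164 -0.07 ] 85.32192140874774
(400, 800, 3)
```

View pics/w1.png

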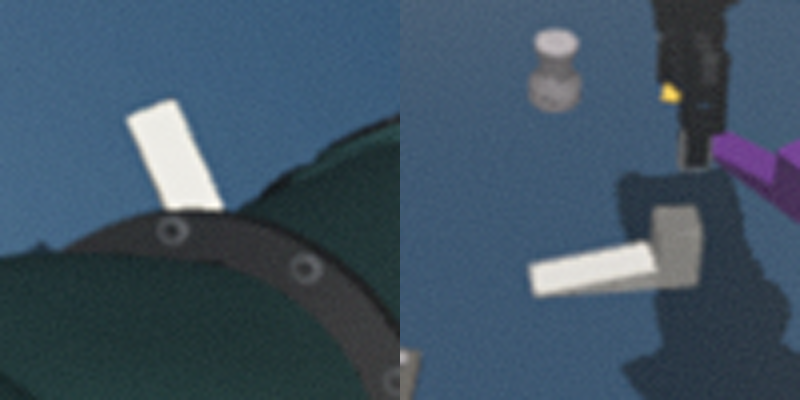

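The gripper stands squarely over the grip block in the side crop, with the block at about (678,245) and the fingers at about (693,150) above it. It is well clear of the neighbours, so I'll descend and grip.

Emit:
play_rows --increments '[[1,[-0.006,0,-0.1],[0,0,0]],[1,[-0.006,0,-0.15],[0,0,0]],[1,[-0.006,0,-0.19],[0,0,0]],[1,[-0.006,0,-0.22],[0,0,0]],[1,[-0.006,0,-0.23],[0,0,0]],[1,[-0.006,0,-0.23],[0,0,0]],[1,[-0.006,0,-0.23],[0,0,0]],[-0.5,[-0.006,0,-0.23],[0,0,0]],[-0.5,[-0.006,0,-0.23],[0,0,0]],[-0.5,[-0.006,0,-0.23],[0,0,0]],[-0.5,[-0.006,0,-0.23],[0,0,0]],[-1,[-0.006,0,-0.23],[0,0,0]],[-1,[-0.006,0,-0.23],[0,0,0]],[-1,[-0.006,0,-0.23],[0,0,0]],[-1,[-0.006,0,-0.23],[0,0,0]]]' --grip_force 60

```text
t: 4.9
ee_pos: [378.8, -288.4, 6.3]
eef_rot: [0.821, -0.571, -0.001, 0.001]
force: [-0.3, 0.2, 5.4]
grip_width: 29.6
```

Emit:
play_rows --increments '[[-1,[0,0,0.04],[0,0,0]],[-1,[0,0,0.1],[0,0,0]],[-1,[0,0,0.15],[0,0,0]],[-1,[0.01,0.03,0.19],[0,0,-0.01]],[-1,[0.04,0.08,0.2],[0,0,-0.02]],[-1,[0.07,0.15,0.2],[0,0,-0.03]],[-1,[0.1,0.22,0.2],[0,0,-0.04]],[-1,[0.13,0.29,0.2],[0,0,-0.05]],[-1,[0.16,0.36,0.2],[0,0,-0.06]],[-1,[0.19,0.43,0.2],[0,0,-0.07]],[-1,[0.22,0.49,0.2],[0,0,-0.0733]],[-1,[0.24,0.54,0.2],[0,0,-0.0733]],[-1,[0.25,0.558,0.2],[0,0,-0.0733]],[-1,[0.25,0.558,0.2],[0,0,-0.0733]],[-1,[0.25,0.558,0.15],[0,0,-0.0733]],[-1,[0.25,0.558,0.11],[0,0,-0.0733]],[-1,[0.25,0.558,0.08],[0,0,-0.0733]],[-1,[0.25,0.558,0.06],[0,0,-0.0733]],[-1,[0.25,0.558,0.06],[0,0,-0.0733]],[-1,[0.25,0.558,0.06],[0,0,-0.0733]]]'

```text
t: 6.9
ee_pos: [503.7, -10.6, 36.7]
eef_rot: [0.749, -0.662, -0.001, 0.001]
force: [-0.5, -0.4, -0.1]
grip_width: 29.2
```

```bash
python3 look.py w2 210,150,150,110,3 200,190,140,130,2
python3 - <<'E'
from h import *
print(proj("top",[[504,-9,40],[603.5,3,40],[603.5,3,12]]),proj("side",[[504,-9,40],[603.5,3,36]]))
E
```

```text
6.9 [-0.452  0.729  0.541  2.235 -0.965  0.431 -0.559] [503.692 -10.63   36.668] xaz -82.96503132998626 z [-0.003 -0.    -1.   ] F [-0.527 -0.449 -0.078] 29.186455797109094
(330, 730, 3)
[[294.4227556  232.52103615]
 [289.35687801 190.57339635]
 [290.14158613 193.24068251]] [[317.25288704 259.6337632 ]
 [278.13581741 256.36841174]]
```

View pics/w2.png

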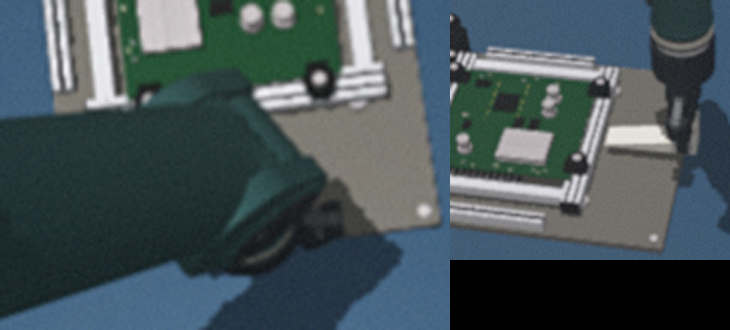

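The wedge is held level, its tongue pointing at the rail (side crop, tongue from (605,137) to (665,137)), in front of the middle. I'll measure the tip corners.

```bash
python3 - <<'E'
from h import *
np.set_printoptions(precision=2,suppress=True)
im=cv2.imread("pics/w2_side.png");x,y,w,h=270,245,50,25
c=im[y:y+h,x:x+w].astype(int);m=((c.min(2)>165)).astype(np.uint8)
k=max(cv2.findContours(m,0,1)[0],key=cv2.contourArea);ap=cv2.approxPolyDP(k,1,True)[:,0]+[x,y];print(ap.tolist())
th=np.radians(7.1);ex=np.array([np.cos(th),np.sin(th)]);ey=np.array([-ex[1],ex[0]]);o=np.array([613.5,4.2])
sta=lambda p:np.c_[(p[:,:2]-o)@ex,(p[:,:2]-o)@ey]
print("corners at z33.4 in station",sta(plane("side",ap,33.4)))
e=np.array([503.7,-10.6]);T=[np.r_[e+ex*100+s*15*ey,33.4] for s in(1,-1)];print("pred px",proj("side",T),"tcp sta",sta(e[None]))
# subpixel tip edge along middle row
c=im[y:y+h,x:x+w].mean(2);print(np.round(c[8:18,3:20]).astype(int))
E
```

```text
[[278, 261], [309, 261], [303, 253], [281, 253], [279, 254]]
corners at z33.4 in station [[-12.38  13.3 ]
 [-89.46   2.04]
 [-69.6  -22.87]
 [-14.15 -14.81]
 [ -9.83 -10.66]]
pred px [[277.33 261.1 ]
 [279.81 252.49]] tcp sta [[-110.79   -1.12]]
[[157 193 181 130  92  97 135 168 177 177 180 184 191 192 194 189 192]
 [178 205 171 114  82 111 173 217 226 226 224 224 225 224 226 226 225]
 [182 195 154 104  83 123 189 228 230 227 227 226 228 226 226 225 226]
 [199 185 137  97  90 142 202 227 226 226 225 225 224 226 224 225 225]
 [207 174 122  87 107 166 216 226 226 226 222 225 225 226 226 224 224]
 [203 164 110  85 115 177 221 227 225 224 225 224 226 223 225 224 223]
 [199 150 102  84 128 192 227 227 226 227 225 225 226 226 225 226 226]
 [189 132  91  90 146 204 227 228 226 228 225 226 226 225 227 226 227]
 [176 117  84 107 162 198 212 212 212 212 210 210 213 215 207 211 210]
 [152 109  88 108 149 166 162 161 164 160 159 164 168 169 166 164 163]]
```

Emit:
play_rows --increments '[[-1,[0,0.002,-0.015],[0,0,0]],[-1,[0,0.002,-0.027],[0,0,0]],[-1,[0,0.002,-0.033],[0,0,0]],[-1,[0,0.002,-0.036],[0,0,0]],[-1,[0,0.002,-0.037],[0,0,0]],[-1,[0,0.002,-0.038],[0,0,0]],[-1,[0,0.002,-0.038],[0,0,0]],[-1,[0,0.002,-0.038],[0,0,0]]]'

```text
t: 7.8
ee_pos: [504.0, -9.0, 18.3]
eef_rot: [0.749, -0.662, -0.001, 0.0]
force: [-2.8, 1.9, 6.3]
grip_width: 29.2
```

Emit:
play_rows --increments '[[-1,[0.01,0.0012,-0.0006],[0,0,0]],[-1,[0.02,0.0025,-0.0006],[0,0,0]],[-1,[0.03,0.0037,-0.0006],[0,0,0]],[-1,[0.04,0.005,-0.0006],[0,0,0]],[-1,[0.05,0.0062,-0.0006],[0,0,0]],[-1,[0.06,0.0074,-0.0006],[0,0,0]],[-1,[0.06,0.0074,-0.0006],[0,0,0]],[-1,[0.06,0.0074,-0.0006],[0,0,0]]]'

```text
t: 8.6
ee_pos: [533.3, -5.9, 18.4]
eef_rot: [0.749, -0.662, -0.001, 0.001]
force: [-3.1, -0.1, 5.7]
grip_width: 29.5
```

Emit:
play_rows --increments '[[-1,[0.004,0.0005,-0.0006],[0,0,0]],[-1,[0.008,0.001,-0.0006],[0,0,0]],[-1,[0.012,0.0015,-0.0006],[0,0,0]],[-1,[0.012,0.0015,-0.0006],[0,0,0]],[-1,[0.012,0.0015,-0.0006],[0,0,0]]]'

```text
t: 9.1
ee_pos: [537.9, -5.7, 18.4]
eef_rot: [0.749, -0.663, -0.002, 0.001]
force: [-4.2, -0.6, 6.4]
grip_width: 29.7
```

Emit:
play_rows --increments '[[-1,[0.003,0.0004,-0.0006],[0,0,0]],[-1,[0.006,0.0007,-0.0006],[0,0,0]],[-1,[0.006,0.0007,-0.0006],[0,0,0]],[-1,[0.006,0.0007,-0.0006],[0,0,0]]]'

```text
t: 9.5
ee_pos: [539.6, -5.7, 18.4]
eef_rot: [0.749, -0.663, -0.002, 0.002]
force: [-4.1, -0.0, 7.6]
grip_width: 29.5
```

Emit:
play_rows --increments '[[-1,[0.003,0.0004,-0.0006],[0,0,0]],[-1,[0.006,0.0007,-0.0006],[0,0,0]],[-1,[0.006,0.0007,-0.0006],[0,0,0]],[-1,[0.006,0.0007,-0.0006],[0,0,0]]]'

```text
t: 9.9
ee_pos: [540.9, -5.7, 18.4]
eef_rot: [0.749, -0.663, -0.003, 0.003]
force: [-5.5, 0.8, 8.1]
grip_width: 29.5
```

Emit:
play_rows --increments '[[-1,[0.003,0.0004,-0.0006],[0,0,0]],[-1,[0.006,0.0007,-0.0006],[0,0,0]],[-1,[0.006,0.0007,-0.0006],[0,0,0]],[-1,[0.006,0.0007,-0.0006],[0,0,0]]]'

```text
t: 10.3
ee_pos: [541.0, -5.6, 18.4]
eef_rot: [0.749, -0.663, -0.005, 0.004]
force: [-6.5, 0.5, 9.4]
grip_width: 29.5
```

```bash
python3 - <<'E'
from h import *
s=telemetry.read_state();r=R.from_quat(s['eef_rot']);z=r.as_matrix()[:,2];print(z,s['ee_pos'],s['force'],s['torque'])
ax=np.cross(z,[0,0,-1]);print("fix rotvec/180",np.degrees(ax)/180)
a=np.radians(-82.9);g=R.from_matrix(np.c_[[np.cos(a),np.sin(a),0],[np.sin(a),-np.cos(a),0],[0,0,-1]])
print("full fix",np.degrees((g*r.inv()).as_rotvec())/180)
E
```

```text
[-0.01241134  0.00129941 -0.99992213] [541.00204933  -5.62404563  18.37327005] [-6.52501105  0.48703668  9.39439035] [-0.00888523  0.86626072  0.10936508]
fix rotvec/180 [-0.00041362 -0.00395065 -0.        ]
full fix [-0.00040804 -0.00395134  0.00089994]
```

Emit:
play_rows --increments '[[-1,[0,0,0.0006],[0,-0.003,0.0005]],[-1,[0,0,0.0006],[0,-0.005,0.0009]],[-1,[0.006,0.001,0.0004],[0,-0.005,0.0009]],[-1,[0.012,0.0025,0.0002],[0,-0.005,0.0009]],[-1,[0.018,0.0035,0],[0,-0.005,0.0009]],[-1,[0.024,0.004,0],[0,-0.005,0.0009]],[-1,[0.03,0.005,0],[0,-0.005,0.0009]],[-1,[0.034,0.0055,0],[0,-0.005,0.0009]],[-1,[0.034,0.0055,0],[0,-0.005,0.0009]],[-1,[0.034,0.0055,0],[0,-0.005,0.0009]]]'

```text
t: 11.3
ee_pos: [550.9, -4.3, 18.4]
eef_rot: [0.749, -0.663, -0.004, 0.002]
force: [-12.6, -2.0, 13.3]
grip_width: 29.5
```

```bash
python3 - <<'E'
from h import *
s=telemetry.read_state();r=R.from_quat(s['eef_rot']);z=r.as_matrix()[:,2];print(z,s['ee_pos'],s['force'],s['torque'])
th=np.radians(7.1);ex=np.array([np.cos(th),np.sin(th)]);ey=np.array([-ex[1],ex[0]]);d=s['ee_pos'][:2]-[613.5,4.2];print("sta",d@ex,d@ey)
E
python3 look.py w3 210,150,150,110,3 230,205,110,90,3
```

```text
[-0.00787267  0.00262752 -0.99996556] [550.94199442  -4.25984779  18.35791197] [-12.63229884  -2.0251843   13.29888179] [-0.59267187  2.62049528 -0.02672497]
sta -63.12395658634337 -0.6627152847955429
11.3 [-0.459  0.799  0.558  2.131 -0.947  0.49  -0.607] [550.942  -4.26   18.358] xaz -82.9933790931651 z [-0.008  0.003 -1.   ] F [-12.632  -2.025  13.299] 29.531294336252884
(330, 780, 3)
```

View pics/w3.png

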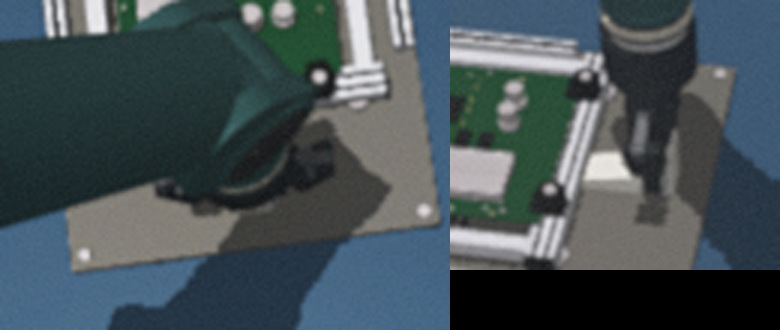

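The wedge is under the middle of the rail, the gripper is clear of it, and the rail has started to rise. In the side crop the tongue enters the rail at (590,168), between the knobs at (585,80) and (548,190). I'll keep pushing, with a tilt correction and a little less downward press.

Emit:
play_rows --increments '[[-1,[0.008,0.001,0.001],[0,-0.007,0]],[-1,[0.014,0.002,0.001],[0,-0.007,0]],[-1,[0.018,0.003,0.001],[0,-0.007,0]],[-1,[0.022,0.0035,0.001],[0,-0.007,0]],[-1,[0.026,0.004,0.001],[0,-0.007,0]],[-1,[0.03,0.005,0.001],[0,-0.007,0]],[-1,[0.034,0.0055,0.001],[0,-0.007,0]],[-1,[0.034,0.0055,0.001],[0,-0.007,0]],[-1,[0.034,0.0055,0.001],[0,-0.007,0]]]'

```text
t: 12.3
ee_pos: [562.4, -2.4, 18.4]
eef_rot: [0.749, -0.663, 0.0, -0.003]
force: [-9.3, -2.2, 8.9]
grip_width: 29.5
```

```bash
cat > st.py <<'E'
from h import *
np.set_printoptions(precision=3,suppress=True)
s=telemetry.read_state();r=R.from_quat(s['eef_rot']);z=r.as_matrix()[:,2];print(z,s['ee_pos'],s['force'],s['torque'])
th=np.radians(7.1);ex=np.array([np.cos(th),np.sin(th)]);ey=np.array([-ex[1],ex[0]]);d=s['ee_pos'][:2]-[613.5,4.2];print("sta",d@ex,d@ey)
x=r.as_matrix()[:,0];print("yaw",np.degrees(np.arctan2(x[1],x[0]))+90)
E
python3 st.py
```

```text
[ 0.004  0.004 -1.   ] [562.418  -2.392  18.423] [-9.318 -2.175  8.946] [-0.516  2.568 -0.021]
sta -51.50526823682378 -0.22742499965714258
yaw 6.975717258665227
```

```bash
cat > rise.py <<'E'
from h import *
np.set_printoptions(precision=2,suppress=True)
a=cv2.imread("pics/side0.png",0).astype(np.float32)
b=np.mean([cv2.cvtColor(vision.get_image("side"),cv2.COLOR_RGB2GRAY) for _ in range(3)],0).astype(np.float32)
def sh(a,b,x,y,w,h):
    T=cv2.resize(a[y:y+h,x:x+w],None,fx=8,fy=8,interpolation=cv2.INTER_CUBIC);I=cv2.resize(b[y-5:y+h+5,x-5:x+w+5],None,fx=8,fy=8,interpolation=cv2.INTER_CUBIC)
    l=cv2.minMaxLoc(cv2.matchTemplate(I,T,cv2.TM_CCOEFF_NORMED));return np.array(l[3])/8-5,l[1]
for n,X in(("knobL",[616.6,70.8,63]),("knobR",[633,-60,63]),):
    u=proj("side",[X])[0];d,c=sh(a,b,int(u[0])-5,int(u[1])-6,11,13)
    J=proj("side",[np.add(X,[0,0,4])])[0]-u;print(n,"shift",d,"corr",round(c,3),"4mm would be",J,"rise",4*d@J/(J@J))
print("plate screws",[sh(a,b,x,y,8,8) for x,y in((297,304),(316,225))])
for n,X in(("chipL",[640,40,45]),):pass
E
python3 rise.py
```

```text
knobL shift [-0.25 -1.12] corr 0.992 4mm would be [-0.15 -1.11] rise 4.116226527933577
knobR shift [-5.   -0.88] corr 0.853 4mm would be [-0.12 -1.11] rise 4.958278341675591
plate screws [(array([0., 0.]), 0.9965912103652954), (array([0., 0.]), 0.9970157742500305)]
```

Emit:
play_rows --increments '[[-1,[0.01,0.0013,0.0005],[-0.001,-0.002,0]],[-1,[0.012,0.0015,0.0005],[-0.0015,-0.001,0]],[-1,[0.012,0.0015,0.0005],[-0.0015,-0.001,0]],[-1,[0.012,0.0015,0.0005],[-0.0015,-0.001,0]],[-1,[0.012,0.0015,0.0005],[-0.0015,-0.001,0]]]'

```text
t: 12.95
ee_pos: [562.5, -2.4, 18.4]
eef_rot: [0.749, -0.663, -0.001, 0.001]
force: [-10.8, -1.3, 10.7]
grip_width: 29.7
```

```bash
python3 st.py; python3 rise.py
```

```text
[-0.003  0.001 -1.   ] [562.481  -2.386  18.366] [-10.805  -1.278  10.651] [-0.418  2.699 -0.036]
sta -51.441450930022064 -0.2296408743898922
yaw 6.9418548992242535
knobL shift [-0.25 -1.  ] corr 0.993 4mm would be [-0.15 -1.11] rise 3.672146411312867
knobR shift [-5.   -0.75] corr 0.854 4mm would be [-0.12 -1.11] rise 4.513445527623326
plate screws [(array([0., 0.]), 0.9968501925468445), (array([0., 0.]), 0.9967687726020813)]
```

```bash
python3 look.py fin 0,0,640,480,1 330,170,80,60,2; python3 st.py; python3 - <<'E'
import cv2,numpy as np
a=cv2.imread("pics/side0.png");b=cv2.imread("pics/fin_side.png")
cv2.imwrite("pics/final.png",b)
E
```

```text
13.1 [-0.466  0.808  0.567  2.109 -0.941  0.502 -0.623] [562.442  -2.381  18.335] xaz -83.06233221364336 z [-0.003  0.001 -1.   ] F [-10.938  -1.752   9.771] 29.042750128562982
(480, 800, 3)
[-0.003  0.001 -1.   ] [562.479  -2.393  18.351] [-9.073 -1.969 11.096] [-0.486  2.701 -0.073]
sta -51.44426131137891 -0.23629825830141482
yaw 6.937686918529948
```

View pics/final.png

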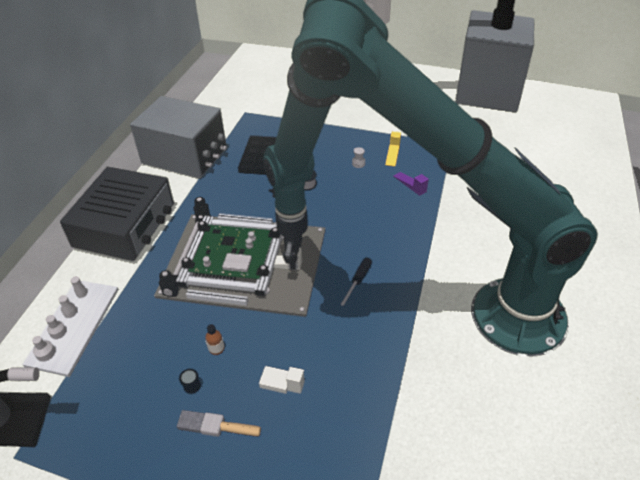

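The picture shows the wedge under the rail at about (280,255). The bottle, loupe, brush, screwdriver and seat block have not moved, and the pose is steady.

```bash
python3 -c "from plant import job_done; print(job_done())"
```

```text
the job is handed in; nothing more can be done
None
```

I gripped the white wedge by its block, laid it flat on the plate in front of the rail's middle, slid it straight in and handed the job in at about 13 s. The gripper was still holding it under the rail.

**Lift:** by arm position the wedge tip is about 48.5 mm past the rail's front edge, which should give about 3.7 mm of lift. The picture taken before the slide put the tip 1 to 1.5 mm further in, so the lift may be nearer 3.9 mm. The left knob rose 3.7 mm in the side view, equal to about 3.9 mm at the rail's front edge, but pixel resolution limits that to about ±0.5 mm. The same check on the right knob failed because the gripper hid it.

**Pose:**
- **Alignment:** the wedge sits 0.2 mm off the middle of the rail, and its yaw is within 0.2° of the station's.
- **Flatness:** the tool is back to the tilt and height over the surface it had at the grasp, so the sole should be flat. It tilted up to 0.7° during the slide, and I corrected that.
- **Steadiness:** the forces held at about 10 N along x and 10 N upward on the tool.

**Surroundings:** the plate screws did not shift, and the other items visible in the last side view looked unmoved. The arm hid part of the loose items on the far side, so I could not check all of those.

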